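Shut and latch the case of wheel spacers

ROBOT

A 7-joint arm with a two-finger parallel gripper is mounted at the origin on the work surface. World frame = base frame: x ahead of the robot, y to its left, z up, the work surface at z = 0. Lengths are in mm, angles in rad, forces in N, time in s.
With the tool pointing down it reaches from about 400 to 875 mm from the base axis. Payload 4.4 kg.
Tool frame: the origin (TCP) lies on the centre line of the jaws, within the pads' length; the fingertips stand ctrl.nose_length ahead of it and the grasp point (between the pads) lies 6 mm ahead of it (ctrl.nose_length is the distance from the TCP to the fingertips, in mm); z points along the fingers, y is the direction in which the jaws open and shut (so a half turn about z gives the same grasp; the last joint's range is limited). The gripper opens to 85 mm and grips with 20 to 120 N. Pads are 22 mm wide; open, the fingers measure 114 mm over their backs; the gripper's body (76 mm by 85 mm) begins 54 mm behind the grasp point. The pads swing forward as they close: fully open they stand 13 mm farther back than shut.
Start: joints at [1.048, 0.628, 0.038, 1.517, -0.027, 0.996, -0.02], TCP at [286.73, -583.356, 222.313] pointing down, gripper open.
Joint ranges: [-3.06, 3.06], [-0.37, 2.12], [-1.25, 1.32], [0.18, 2.47], [-1.1, 4.24], [0.23, 1.98], [-2.94, 2.94]. Speed limits (rad/s): [2.57, 2.57, 3.14, 3.14, 3.14, 3.14, 3.14].

INTERFACE

Orientations are given as [roll, pitch, yaw] about the fixed x, y, z axes, in that order (R = Rz(yaw) Ry(pitch) Rx(roll)).
In Python, from cell import ctrl, vision gives the robot as it stands. The module is installed in compiled form; this text tells all that it offers.
- The arm moves only by the shell command python3 -m inch 'ROWS'. ROWS is a JSON object of lists of equal length, an entry for each row: "travel": the shift along the tool's x, y, z in cm, a list of three; "twist": the turn about the tool's z in degrees; "fingers": the finger opening in cm, from 0 to 8.54. A call has exactly 10 rows; each row is the pose to reach, as a shift and turn from the pose commanded when the call began, along the tool's axes at that moment; what a row does not reach only later rows make up. A row lasts 1/12 s, in which the tool goes at most 41.7 mm and 7.16 degrees, less where a joint would pass 70% of its speed; a pose out of reach is approached as far as the arm can. A call with a gripper value outside its range is refused whole. The fingers move at their own pace and stop on an object; the grip force is fixed at half the most. Time passes only in rows, so rows that repeat a pose let the fingers close, or fill a call up. It gives the time, the measured TCP pose, the force and the opening at its end, in the units of the state.
- ctrl.read_state(): the state, without advancing time (a new reading comes with each control period).
- vision.get_image(name): name is "side" or "top"; returns a dict with "frame" (400x640x3 uint8, red, green, blue), "fx", "fy", "cx", "cy" (pixels), "position" and "orientation" of the camera in the world. Camera axes: x right, y down, z forward; pixel columns grow to the right and rows downward; lengths in mm; the calibration is good to about 2 mm. A picture is of the moment at which its call begins. There is no depth.
- ctrl.finish_job(): hands the job in, once; it reports no verdict.
The state is a dict: "clock": time; "qpos": joint angles; "qd": joint speeds; "tau": joint torques, N m; "eef_pos": TCP position; "tool_rot": TCP orientation; "force": force on the tool from outside, world axes, zero at the start; "torque": the same for the moment, N m; "width": finger opening in mm.
Only numpy, scipy, OpenCV 4.12 (cv2) and the standard library are available. Lean on these libraries where they do the work, as an engineer would, in place of code of your own. Each camera call takes 0.05 s, during which the arm holds its last target.

TASK

Shut the lid of the steel case of wheel spacers. Then swing the wire loop of its draw latch over the hook on the lid and push the latch lever down past centre until it snaps flat against the case, so that the lid is clamped tight on its seal. Leave the other things on the counter where they are.

Things in the scene. Friction and masses are not known exactly. Their poses are not given: they have to be found in the camera images.
- case: Grey steel case, 190 mm deep (x), 320 wide (y), 145 high with its lid shut; heavy, does not move. Origin: centre of its underside, on the counter; z up. Its front face (x = -95 mm) looks along the case's own -x ('outward') and carries the latch at mid width; it is turned roughly to the robot's left. The lid hinges along the back.
- lid_hinge (a point): Middle of the lid's hinge line, which runs along the case's y: 190 mm behind the front face, 115 mm above the counter. Fixed to the case.
- lid_edge (a point): Middle of the lid's upper front edge, moving with the lid: 190 mm from the hinge line along the lid, 30 mm above its underside. The lid's outer top is flat, 190 x 320 mm; corner pieces and low ribs stand 2 to 3 mm out of it, none in the middle 100 mm of its width.
- lid (a joint): Lid angle in rad: 0 = fully down, grows as it opens. The hinge is stiff (0.75 N m): the lid (about 0.6 kg) stays where it is left. From 0.029 down it presses on a springy seal (7.5 N/mm at the front) and springs back to between 0.02 and 0.03 (4 to 6 mm open at the front) until the latch draws it down.
- keeper (a point): Seat of the hook (keeper) at mid width on the lid's front, moving with the lid: where the middle of the loop's crossbar lies when hooked, 6.5 mm out from the lid's front face, 13 mm above its underside. The hook is a 22 mm wide shelf 2.5 mm below the seat, with an upturned lip 10 to 13 mm out, its top 3.5 mm above the seat. Axes: the lid's, x to the back, z up.
- lever_pivot (a point): Pivot axis of the latch lever, along the case's y: 12 mm out from the front face, 94 mm above the counter, at mid width. Fixed to the case.
- lever_tip (a point): Middle of the lever's rolled free end, 5 mm thick: 56 mm from the pivot along the lever and 9.5 mm off it towards the lever's outer face (up while the lever stands out, outward when shut). The lever is a steel strip 26 mm wide; its flat outer face lies 6 mm off the pivot as far as 44 mm along it, then flares outwards to the tip.
- lever (a joint): Lever angle in rad: 0 = flat down the case's front (clamped), pi/2 = straight outward, more = outward and up. Stiff pivot (0.045 N m): it stays where it is left. With the loop hooked it resists more as it goes down (up to about 0.3 N m, 5 to 7 N near the tip), is on centre at about 0.35 and from about 0.2 snaps to 0 by itself. Below about 1.7 the loop does not clear the lip.
- loop_bar (a point): Middle of the crossbar of the latch's wire loop (bail): wire 5 mm thick, crossbar 37 mm long along the case's y; its two arms run 50 mm from the crossbar to pivots on the sides of the lever, 15 mm from the lever pivot, almost along the lever (0.21 rad towards its inner face).
- loop (a joint): Angle of the wire loop on the lever, rad. loop minus lever is the loop's lean from upright: positive = outward, away from the case, negative = in over the case. It swings freely (40 g) and falls the way it leans; outward it stops at 2.44, clear of the lever; inward it rests against the front of the shut lid, behind and just above the lip. About 0 when clamped.
- nut_basket_mid (a point): Bystander: blue plastic basket of lug nuts, 160 x 120 x 60 mm; the point is its centre, 30 mm up. Leave alone.
- spacer_mid (a point): Bystander: black round wheel spacer, 140 mm across, 25 mm thick, with four nuts standing 31 mm out of its top; the point is its centre, 12.5 mm up. Leave alone.
- lug_wrench_mid (a point): Bystander: L-shaped steel lug wrench lying flat, 16 mm bar, 220 mm leg along its own y and 100 mm leg; the point is the middle of the long leg, 10 mm up. Leave alone.

How it is judged (in metres and radians):
On the way, in this order (a step that is already met when the one before it is completed fails the run):
1. the lid is down on its seal (value of joint lid below 0.036 rad), for 0.2 s.
2. the loop is over the hook, behind its lip (x of loop_bar in the frame of keeper above -0.004 m and distance between loop_bar and keeper below 0.02 m and value of joint lid below 0.036 rad), for 0.1 s.
At the end, for the whole second after the job is handed in: The lever hangs flat against the front of the case (within 0.08 rad), at rest; the loop's crossbar lies in the hook (within 5 mm of its seat); the lid is drawn down on its seal (within 0.012 rad, about 2 mm at the front) (value of joint lever below 0.08 rad and distance between loop_bar and keeper below 0.005 m and value of joint lid below 0.012 rad and velocity of joint lever below 0.05 rad/s); the robot touches nothing.
It fails at once if one of the things nearby (nut basket, spacer, lug wrench) is moved by more than 30 mm (distance of any of nut_basket_mid, spacer_mid, lug_wrench_mid from where it was at the start of the episode above 0.03 m).
It also fails if it takes over 54 s, if anything falls off the work surface, if the arm or the gripper's body presses on something with over 40 N, if the wrist force passes 120 N, or if a joint passes its speed limit or range.

## Working session

There is one attempt and no reset: what is moved stays moved. The work goes in short steps, Python scripts to look and compute and a shell command to move; the robot and the scene stay as the last step left them, time stands still between calls to the robot, and variables do not carry over. Pictures are saved under pics/ and viewed, and the job is handed in when it is done.

```bash
mkdir -p pics
cat > h.py <<'E'
import numpy as np, cv2
from cell import ctrl, vision
from scipy.spatial.transform import Rotation as R
def snap(name,out,crop=None,scale=1):
    d=vision.get_image(name); im=d["frame"]
    np.save(f"pics/{out}.npy",im)
    b=cv2.cvtColor(im,cv2.COLOR_RGB2BGR)
    if crop: x0,y0,x1,y1=crop; b=b[y0:y1,x0:x1]
    b=cv2.resize(b,None,fx=scale,fy=scale,interpolation=cv2.INTER_CUBIC)
    cv2.imwrite(f"pics/{out}.png",b); return d
E
python3 - <<'E'
from h import *
import pickle
print(ctrl.read_state(), ctrl.nose_length)
for n in("side","top"):
    d=snap(n,n+"0"); print({k:v for k,v in d.items() if k!="frame"})
E
```

```text
{'clock': 0.0, 'qpos': array([ 1.04817963,  0.62934821,  0.03844141,  1.51836617, -0.02703983,
        0.996255  , -0.01999951]), 'qd': array([ 6.04472375e-05,  7.77572392e-05,  1.35840921e-03, -8.42206476e-04,
       -9.80440389e-04, -9.02934874e-04,  1.08990620e-04]), 'tau': array([-1.47359260e-04, -5.63386667e+01,  1.22607742e+00, -1.93440467e+01,
        1.09162283e-02,  1.05881039e-02, -1.15003218e-05]), 'eef_pos': array([ 286.47155252, -582.76935755,  221.38829071]), 'tool_rot': array([-3.13973340e+00, -9.34556505e-06,  4.56795977e-01]), 'force': array([-0.06145651, -1.02810514,  0.35462355]), 'torque': array([-0.02170781, -0.02961795,  0.03295604]), 'width': 84.96977637097481} 25.0
{'fx': 424.0932245004147, 'fy': 424.0932245004147, 'cx': 322.1235959803725, 'cy': 194.1893360859817, 'position': array([-184.10303117,  797.50558644,  721.33571126]), 'orientation': array([-2.14169485,  0.0192627 , -2.3663794 ])}
{'fx': 382.446499813219, 'fy': 382.446499813219, 'cx': 316.6757243705575, 'cy': 200.61471141090703, 'position': array([ 397.72808692,  126.46466469, 1069.45103347]), 'orientation': array([-3.02576016, -0.01858177, -1.54795845])}
```

View pics/side0.png

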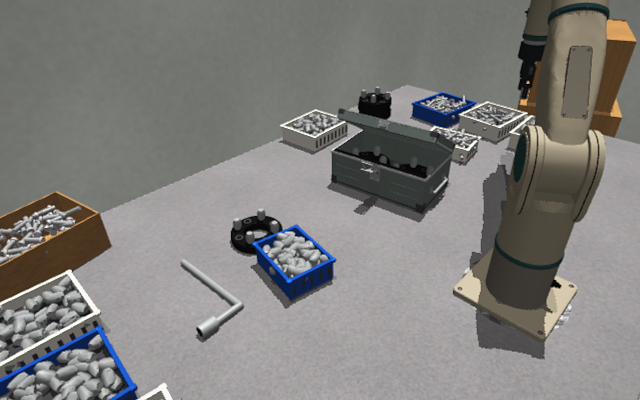

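View pics/top0.png

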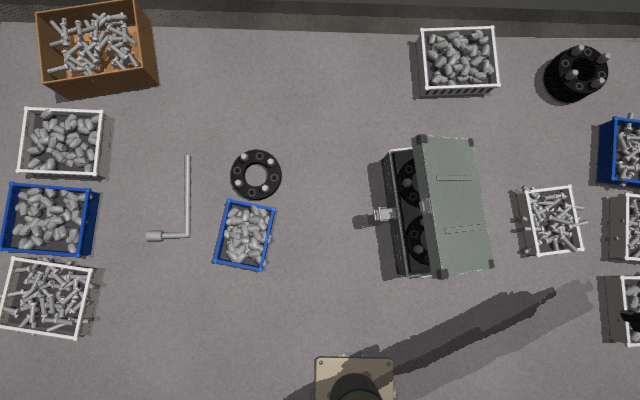

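The side view shows the case near (390,165) with the lid part open. In the top view it lies at about (440,205), latch lever standing out to the left at (380,215). The bystanders are well to the left. I'll zoom in next.

Run:
```python
from h import *
for n,c in(("side",(310,85,470,225)),("top",(350,120,510,290))):
    im=np.load(f"pics/{n}0.npy"); b=cv2.cvtColor(im,cv2.COLOR_RGB2BGR)
    x0,y0,x1,y1=c; b=cv2.resize(b[y0:y1,x0:x1],None,fx=(4 if n=='side' else 3.5),fy=(4 if n=='side' else 3.5),interpolation=cv2.INTER_CUBIC)
    cv2.imwrite(f"pics/{n}0z.png",b)
```

```text
(no output)
```

View pics/side0z.png

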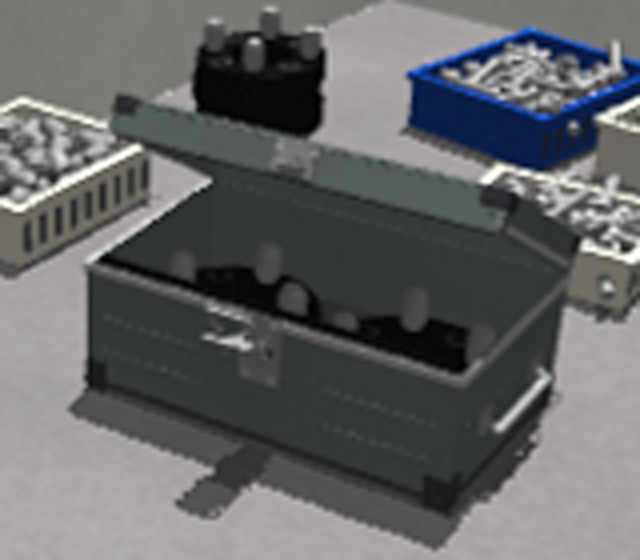

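View pics/top0z.png

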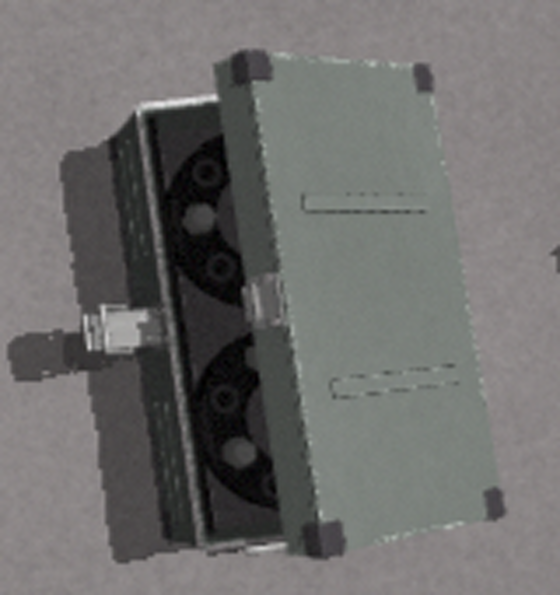

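```bash
cat >> h.py <<'E'
CAM={"side":dict(f=424.0932245,cx=322.1235959803725,cy=194.1893360859817,p=np.array([-184.10303117,797.50558644,721.33571126]),o=[-2.14169485,0.0192627,-2.3663794]),
"top":dict(f=382.4464998,cx=316.6757243705575,cy=200.61471141090703,p=np.array([397.72808692,126.46466469,1069.45103347]),o=[-3.02576016,-0.01858177,-1.54795845])}
def ray(n,u,v):
    c=CAM[n]; d=R.from_euler('xyz',c['o']).apply([(u-c['cx'])/c['f'],(v-c['cy'])/c['f'],1]); return c['p'],d/np.linalg.norm(d)
def plane(n,u,v,z):
    p,d=ray(n,u,v); return p+d*(z-p[2])/d[2]
def tri(a,b):
    p,d=ray("side",*a);q,e=ray("top",*b)
    A=np.stack([d,-e],1); s=np.linalg.lstsq(A,q-p,rcond=None)[0]
    x,y=p+s[0]*d,q+s[1]*e; return (x+y)/2,np.linalg.norm(x-y)
def proj(n,P):
    c=CAM[n]; w=R.from_euler('xyz',c['o']).inv().apply(np.atleast_2d(P)-c['p']); return np.c_[w[:,0]/w[:,2]*c['f']+c['cx'],w[:,1]/w[:,2]*c['f']+c['cy']]
E
python3 - <<'E'
from h import *
np.set_printoptions(precision=1,suppress=True)
S=lambda x,y:(310+x/4,85+y/4); T=lambda x,y:(350+x/3.5,120+y/3.5)
print("front rim far/near top",plane("top",*T(138,107),115),plane("top",*T(199,548),115))
print("side",plane("side",*S(88,262),115),plane("side",*S(470,384),115))
print("side bottom",plane("side",*S(88,388),0),plane("side",*S(430,507),0))
print("tri rim",tri(S(88,262),T(138,107)),tri(S(470,384),T(199,548)))
print("lid front upper edge far", tri(S(115,97),T(250,52)),"near",tri(S(515,192),T(327,555)))
print("keeper",tri(S(295,157),T(268,300)))
print("lever tip",tri(S(205,337),T(90,330)), tri(S(250,343),T(150,325)))
E
```

```text
front rim far/near top [642.8 -72.1 115. ] [ 326.2 -115.5  115. ]
side [640.4 -71.7 115. ] [ 318.7 -113.8  115. ]
side bottom [640.1 -70.3   0. ] [ 339.4 -117.     0. ]
tri rim (array([642.5, -72.8, 113.9]), np.float64(1.5590530671015221)) (array([ 323.8, -118.1,  110.7]), np.float64(5.006539284196516))
lid front upper edge far (array([ 651.7, -118.1,  235.2]), np.float64(4.02989648035344)) near (array([ 332.4, -163.7,  237.7]), np.float64(0.924075839305748))
keeper (array([ 490.8, -131.5,  227.7]), np.float64(0.3644896856032657))
lever tip (array([481.5, -32.7, 124.1]), np.float64(10.400214480259075)) (array([485.5, -84.3,  95.9]), np.float64(2.177821663145186))
```

Run:
```python
from h import *
bs=[]
for n,c in(("side",(350,150,390,190)),("top",(370,195,410,235))):
    im=np.load(f"pics/{n}0.npy"); b=cv2.cvtColor(im,cv2.COLOR_RGB2BGR)
    x0,y0,x1,y1=c; bs.append(cv2.resize(b[y0:y1,x0:x1],None,fx=10,fy=10,interpolation=cv2.INTER_NEAREST))
cv2.imwrite("pics/latch0.png",np.hstack(bs))
```

```text
(no output)
```

View pics/latch0.png

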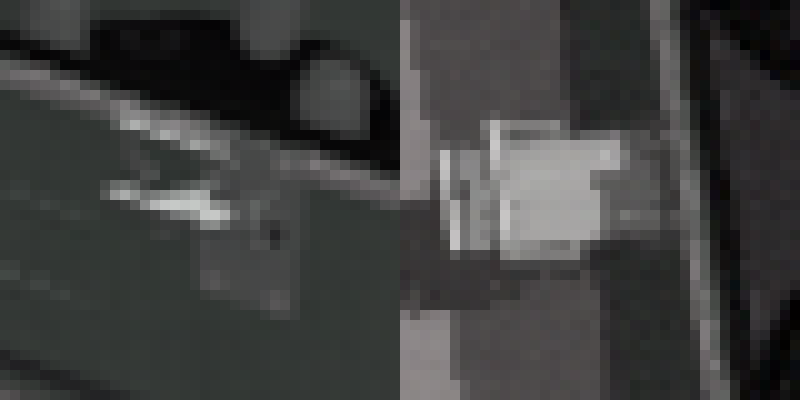

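```bash
cat >> h.py <<'E'
F=np.array([482,-94.,0]); th=0.134
XC=np.array([np.sin(th),-np.cos(th),0]); YC=np.array([np.cos(th),np.sin(th),0]); Z=np.array([0,0,1.])
def W(o,y,z): return F-o*XC+y*YC+z*Z
def C(P): d=np.asarray(P)-F; return np.array([-d@XC,d@YC,d[2]])
def latch(a,loop):
    tip=np.array([12,94])+56*np.array([np.sin(a),-np.cos(a)])+9.5*np.array([np.cos(a),np.sin(a)])
    p=np.array([12,94])+15*np.array([np.sin(a-.21),-np.cos(a-.21)]); L=loop-a
    return tip,p+50*np.array([np.sin(L),np.cos(L)])
E
python3 - <<'E'
from h import *
np.set_printoptions(precision=1,suppress=True)
for nm,s,t in (("bar",(367.5,163.7),(379.5,214)),("tip",(365.5,170),(375.2,215)),("bar far end",(362,161.8),(379.2,207.2)),("bar near",(373,165.6),(380,220.5))):
    P,e=tri(s,t); print(nm,P,e,"case o,y,z",C(P))
for a in (1.5,1.6,1.7,1.8,1.9,2,2.1):
    for l in (2.44,):
        tip,bar=latch(a,l); print(a,tip,bar)
        for n in("side","top"): print("   ",n,proj(n,[W(tip[0],0,tip[1]),W(bar[0],0,bar[1])]).ravel())
E
```

```text
bar [476.3 -43.5 139.5] 2.299831148809023 case o,y,z [ 50.8   1.1 139.5]
tip [475.5 -35.4 122.6] 1.092075265510129 case o,y,z [ 58.9   1.4 122.6]
bar far end [493.8 -41.9 139.9] 0.030389095681516206 case o,y,z [ 50.1  18.7 139.9]
bar near [459.6 -45.7 138.6] 4.638716401198602 case o,y,z [ 50.9 -15.7 138.6]
1.5 [68.5 99.5] [ 66.8 119.3]
    side [363.6 178.5 364.2 172.3]
    top [370.1 216.8 372.1 216.2]
1.6 [ 67.7 105.1] [ 64.  124.7]
    side [363.9 176.7 364.8 170.2]
    top [370.8 216.6 373.5 215.9]
1.7 [ 66.3 110.6] [ 60.7 129.7]
    side [364.2 174.8 365.5 168.2]
    top [371.7 216.4 375.2 215.6]
1.8 [ 64.4 116. ] [ 56.9 134.4]
    side [364.6 172.9 366.2 166.2]
    top [372.8 216.2 377.1 215.3]
1.9 [ 61.9 121.1] [ 52.6 138.7]
    side [365.1 171.  367.1 164.3]
    top [374.1 215.9 379.1 214.9]
2 [ 59.  125.9] [ 47.9 142.5]
    side [365.7 169.1 368.  162.5]
    top [375.6 215.6 381.3 214.6]
2.1 [ 55.5 130.5] [ 42.9 145.8]
    side [366.4 167.3 369.  160.8]
    top [377.3 215.3 383.6 214.3]
```

```bash
python3 -m inch '{"travel":[[0,0,-4],[0,0,-8],[3,-2.4,-8],[6,-4.8,-8],[9,-7.2,-8],[12,-9.6,-8],[15,-12,-8],[18,-14.4,-8],[20,-16,-8],[21,-16.8,-8]],"twist":[0,2,5,8,11,14,17,18.5,18.5,18.5],"fingers":[0,0,0,0,0,0,0,0,0,0]}'; python3 -c "
from h import *
print(ctrl.read_state())"
```

```text
clock: 0.93
eef_pos: [403.1, -335.2, 302.1]
tool_rot: [-3.139, -0.001, 0.14]
force: [0.8, 0.3, -0.4]
width: -0.3
{'clock': 0.9333, 'qpos': array([ 0.583053  ,  0.36158905,  0.08204872,  1.75724047, -0.03670168,
        1.02552139, -0.75228186]), 'qd': array([-0.22353044, -0.05288253, -0.00193771,  0.07770122,  0.04565685,
       -0.04352757, -0.26906345]), 'tau': array([ 1.01594824e+00, -4.21028996e+01,  1.28112428e+00, -1.96366400e+01,
        3.57881967e-03,  7.33774295e-02,  4.15823038e-02]), 'eef_pos': array([ 403.12987581, -335.21726039,  302.07273979]), 'tool_rot': array([-3.13896879e+00, -7.68852012e-04,  1.39613490e-01]), 'force': array([ 0.82487961,  0.30321006, -0.39093484]), 'torque': array([ 0.0366568 , -0.01127391,  0.00293236]), 'width': -0.2892184627298569}
```

```bash
python3 -m inch '{"travel":[[2,-3,0],[4,-6,0],[6,-9,0],[8,-12,0],[10,-15,0],[11,-17.5,0],[11,-18.6,0],[11,-18.6,0],[11,-18.6,1.5],[11,-18.6,3]],"twist":[0,0,0,0,0,0,0,0,0,0],"fingers":[0,0,0,0,0,0,0,0,0,0]}'; python3 -c "
from h import *
s=ctrl.read_state();print(s['force'],C(s['eef_pos']))
snap('side','s1',(260,20,500,220),3);snap('top','t1',(350,100,550,280),3)"
```

```text
clock: 1.77
eef_pos: [485.1, -143.1, 272.6]
tool_rot: [3.139, -0.001, 0.132]
force: [-0.4, -0.8, -0.7]
width: 0.2
[-0.35859411 -0.83587398 -0.68965458] [-49.03394235  -3.43303177 272.59855   ]
```

View pics/s1.png

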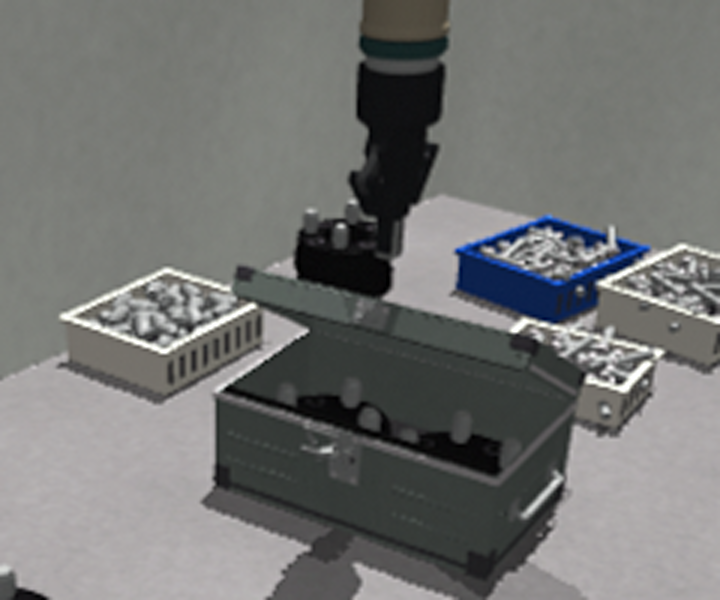

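```bash
python3 -m inch '{"travel":[[0.2,1.2,0],[0.3,2.3,0],[0.3,2.3,1],[0.3,2.3,2],[0.3,2,3.2],[0.3,1.5,4.4],[0.3,1,5.6],[0.3,0.5,6.8],[0.3,0,8],[0.3,-0.5,8.6]],"twist":[0,0,0,0,0,0,0,0,0,0],"fingers":[0,0,0,0,0,0,0,0,0,0]}'; python3 -c "
from h import *
s=ctrl.read_state();print(s['force'],C(s['eef_pos']))
snap('side','s2',(260,20,500,220),3)"
```

```text
clock: 2.7
eef_pos: [488.3, -137.7, 186.2]
tool_rot: [3.14, -0.001, 0.132]
force: [0.9, -2.0, 1.2]
width: 0.2
[ 0.92097488 -2.04059607  1.23687957] [-44.19352488   0.39628967 186.2168884 ]
```

View pics/s2.png

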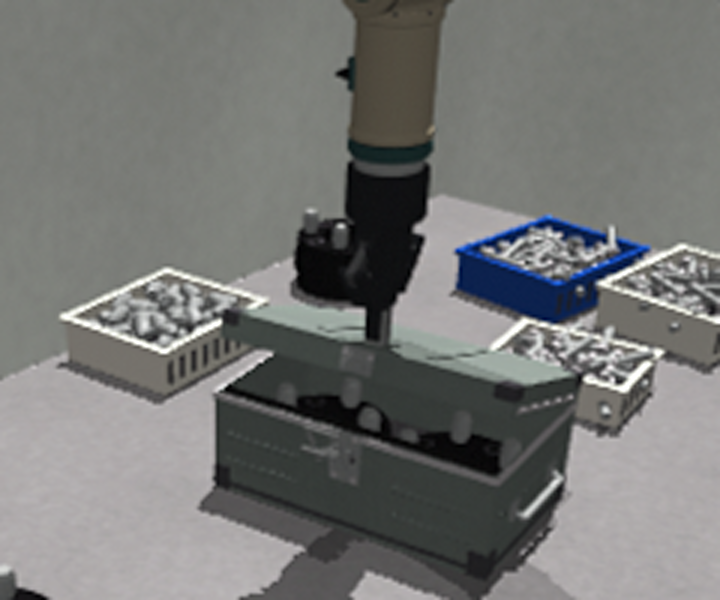

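```bash
python3 -m inch '{"travel":[[0,0,0.3],[0,0,0.6],[0,0,0.9],[0,0,1.1],[0,0,1.2],[0,0,1.2],[0,0,1.2],[0,0,1.2],[0,0,1.2],[0,0,1.2]],"twist":[0,0,0,0,0,0,0,0,0,0],"fingers":[0,0,0,0,0,0,0,0,0,0]}'; python3 -c "
from h import *
s=ctrl.read_state();print(s['force'],C(s['eef_pos']))
snap('side','s3',(310,85,470,225),4)"
```

```text
clock: 3.58
eef_pos: [487.5, -135.8, 174.3]
tool_rot: [3.141, 0.0, 0.134]
force: [0.5, -0.8, 0.3]
width: 0.2
[ 0.53174748 -0.75785809  0.30831313] [-4.21196434e+01 -1.07109854e-01  1.74346373e+02]
```

View pics/s3.png

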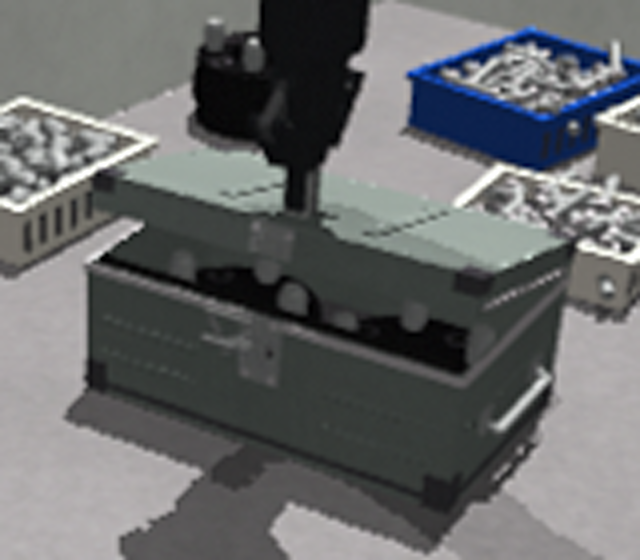

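```bash
cat >> h.py <<'E'
def midplane(n,u,v,yy=0):
    p,d=ray(n,u,v); t=(yy-(p-F)@YC)/(d@YC); return C(p+t*d)
E
python3 - <<'E'
from h import *
np.set_printoptions(precision=1,suppress=True)
S=lambda x,y:(310+x/4,85+y/4)
print(midplane("side",*S(272,238)), "lid top front edge near finger", midplane("side",*S(290,215)))
for yy,pt in((-160,(457,270)),(160,(97,178))): print(midplane("side",*S(*pt),yy))
h=W(-42,0,149); print(proj("side",h)); print((300/4+310,212/4+85))
for lid in(.05,.1,.15,.2,.25):
    d=190;o=-190+d*np.cos(lid)-30*np.sin(lid);z=115+d*np.sin(lid)+30*np.cos(lid);print(lid,o,z,[(proj("side",W(o,y,z))[0]-[310,85])*4 for y in(-160,0,160)])
E
```

```text
[ -4.2   0.  178.1] lid top front edge near finger [-29.   -0.  186.6]
[  38.9 -160.   217. ]
[-11.8 160.  181.9]
[[384.  148.7]]
(385.0, 138.0)
0.05 -1.736825603076765 154.45854997327788 [array([473. , 329.8]), array([268.6, 268.6]), array([ 89.6, 215.1])]
0.1 -3.9442110965799455 163.81847412123813 [array([476. , 316.4]), array([270.8, 255.9]), array([ 91.2, 203. ])]
0.15 -6.6166391663599455 173.0563775080651 [array([479.3, 302.8]), array([273.3, 243.1]), array([ 93.1, 190.9])]
0.2 -9.747430134015914 182.14917018629887 [array([482.9, 289. ]), array([276.2, 230.1]), array([ 95.4, 178.6])]
0.25 -13.328758652613203 191.07412490967872 [array([486.7, 275.2]), array([279.4, 217.1]), array([ 98.1, 166.3])]
```

Run:
```python
from h import *
np.set_printoptions(precision=1,suppress=True)
print(midplane("side",390.7,105,-3.4), midplane("side",385,138,0), midplane("side",(300-0)/4+310,205/4+85,0))
s=ctrl.read_state();print(s['eef_pos'],s['qpos'])
print(proj("side",W(-49,-3.4,247.6)),proj("side",W(-49,-3.4,272.6)))
snap('top','t3',(350,100,550,280),4)
```

```text
[-58.5  -3.4 280.9] [-44.    0.  183.2] [-43.3  -0.  189.1]
[ 487.5 -135.8  174.3] [ 0.2  0.5  0.   2.  -0.   0.7 -1.2]
[[388.3 117.1]] [[388.9 108.8]]
```

View pics/t3.png

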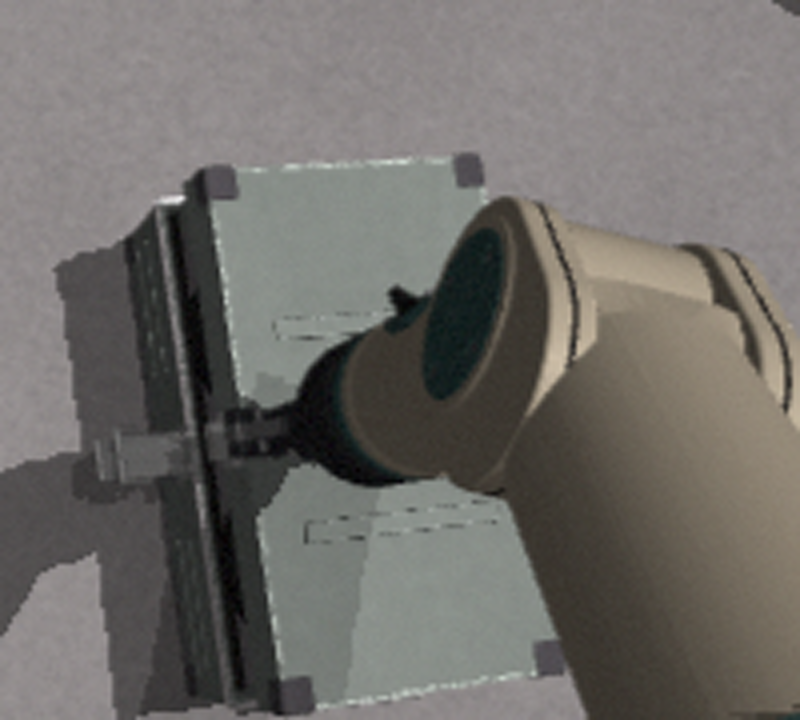

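Run:
```python
from h import *
im=np.load("pics/t3.npy"); b=cv2.cvtColor(im,cv2.COLOR_RGB2BGR)
b=cv2.resize(b[190:230,370:440],None,fx=11,fy=11,interpolation=cv2.INTER_NEAREST)
b=cv2.convertScaleAbs(b,alpha=1.6,beta=10); cv2.imwrite("pics/t3z.png",b)
for z in(150,174,183): print(z,proj("top",W(-42,0,z)))
```

```text
150 [[418.47849909 210.30283683]]
174 [[421.35174191 209.38487012]]
183 [[422.46866599 209.02802624]]
```

View pics/t3z.png

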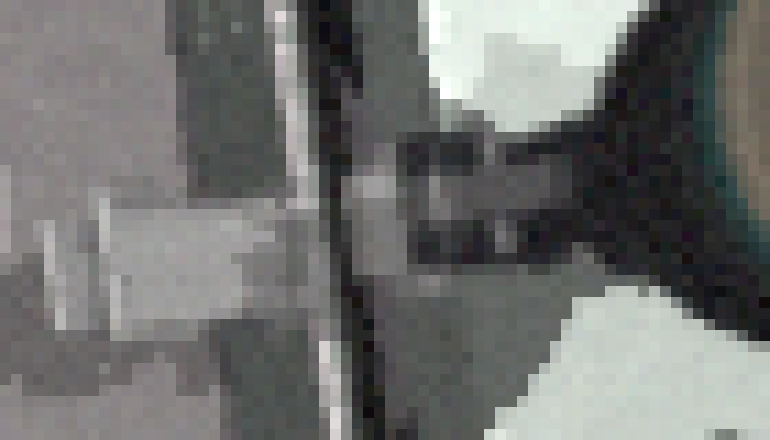

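Run:
```python
from h import *
for c in(406,410,414,418,422):
    P,e=tri((385,138),(c,208)); print(c,P.round(1),e.round(1),C(P).round(1))
im=np.load("pics/s3.npy"); b=cv2.cvtColor(im,cv2.COLOR_RGB2BGR)
b=cv2.resize(b[85:155,355:415],None,fx=9,fy=9,interpolation=cv2.INTER_NEAREST)
b=cv2.convertScaleAbs(b,alpha=2,beta=10); cv2.imwrite("pics/s3z.png",b)
```

```text
406 [ 477.4 -101.   198.8] 25.7 [ -6.3  -5.5 198.8]
410 [ 480.2 -109.6  194.9] 20.3 [-15.2  -3.9 194.9]
414 [ 483.  -118.2  191.1] 14.8 [-24.1  -2.3 191.1]
418 [ 485.8 -126.9  187.3] 9.2 [-33.1  -0.7 187.3]
422 [ 488.6 -135.5  183.5] 3.6 [-42.    1.  183.5]
```

View pics/s3z.png

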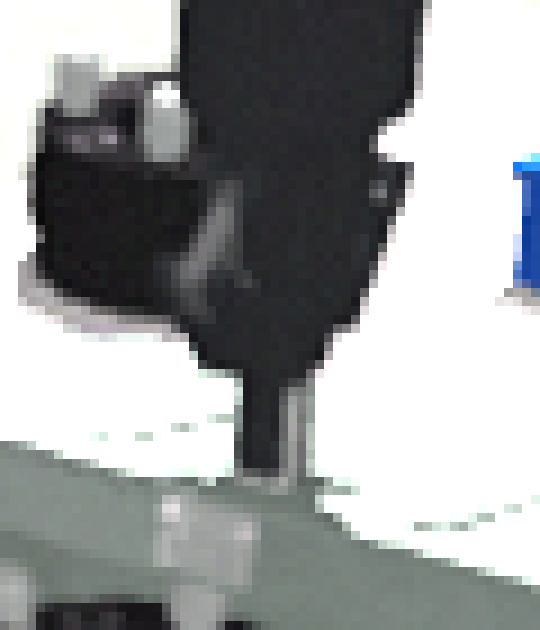

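The finger tip is about 9 mm above the reported TCP height, by both the camera and the lid contact, and the lid is still about 0.22 open. I'll keep pressing in steps.

```bash
python3 -m inch '{"travel":[[0,0,0.5],[0,0,1],[0,0,1.5],[0,0,2],[0,0,2.4],[0,0,2.6],[0,0,2.7],[0,0,2.7],[0,0,2.7],[0,0,2.7]],"twist":[0,0,0,0,0,0,0,0,0,0],"fingers":[0,0,0,0,0,0,0,0,0,0]}'; python3 -c "
from h import *
s=ctrl.read_state();print(s['force'],C(s['eef_pos']))
snap('side','s4',(310,85,470,225),4)"
```

```text
clock: 4.52
eef_pos: [487.6, -135.9, 147.4]
tool_rot: [3.141, -0.0, 0.134]
force: [-0.2, -0.3, -0.5]
width: -0.1
[-0.16305091 -0.29261005 -0.45688668] [-4.22662823e+01 -2.26717457e-02  1.47378261e+02]
```

View pics/s4.png

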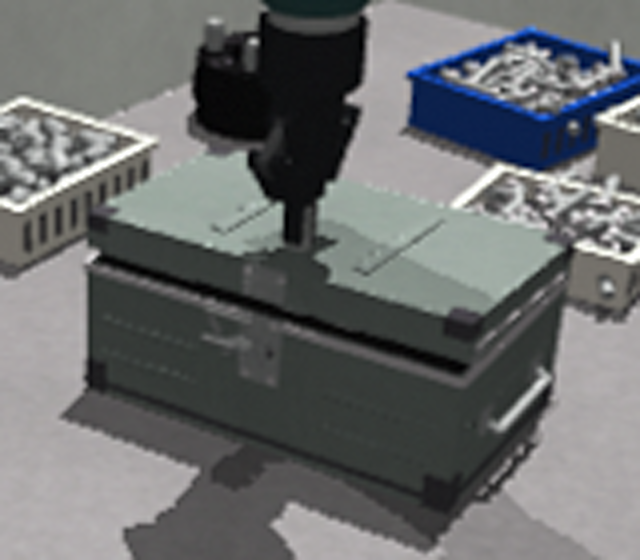

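```bash
python3 -m inch '{"travel":[[0,0,0.2],[0,0,0.4],[0,0,0.6],[0,0,0.7],[0,0,0.8],[0,0,0.8],[0,0,0.8],[0,0,0.8],[0,0,0.8],[0,0,0.8]],"twist":[0,0,0,0,0,0,0,0,0,0],"fingers":[0,0,0,0,0,0,0,0,0,0]}'
```

```text
clock: 5.4
eef_pos: [487.7, -135.1, 139.7]
tool_rot: [-3.141, -0.0, 0.134]
force: [-0.5, 1.8, 5.8]
width: 0.2
```

```bash
python3 -m inch '{"travel":[[0,0,0.1],[0,0,0.2],[0,0,0.2],[0,0,0.2],[0,0,0.2],[0,0,0.2],[0,0,0.2],[0,0,0.2],[0,0,0.2],[0,0,0.2]],"twist":[0,0,0,0,0,0,0,0,0,0],"fingers":[0,0,0,0,0,0,0,0,0,0]}'
python3 -m inch '{"travel":[[0,0,-1],[0,0,-2.5],[0,0,-4],[0,0,-5],[0,-2,-5],[0,-4,-5],[0,-6,-5],[0,-8,-5],[0,-9.5,-5],[0,-10.5,-5]],"twist":[0,0,0,0,0,0,0,0,0,0],"fingers":[0,0,0,0,0,0,0,0,0,0]}'
python3 -c "
from h import *
s=ctrl.read_state();print(s['force'],C(s['eef_pos']))
snap('side','s5',(310,85,470,225),4)
snap('top','t5',(350,150,450,250),6)"
```

```text
clock: 6.23
eef_pos: [487.7, -134.9, 138.7]
tool_rot: [-3.141, -0.001, 0.134]
force: [-3.7, 3.0, 16.5]
width: -0.1
clock: 7.07
eef_pos: [473.3, -30.0, 187.4]
tool_rot: [-3.141, 0.0, 0.136]
force: [-0.0, 0.2, 0.2]
width: -0.1
[-0.0248562   0.24684184  0.19374957] [ 6.45846105e+01 -7.85720172e-02  1.87426065e+02]
```

View pics/s5.png

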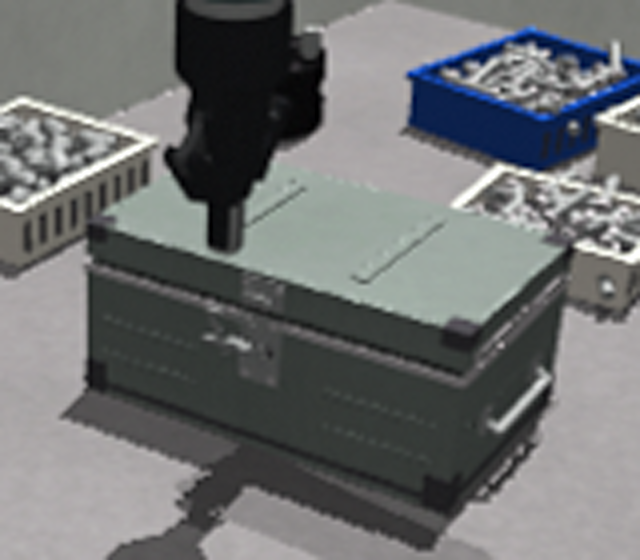

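View pics/t5.png

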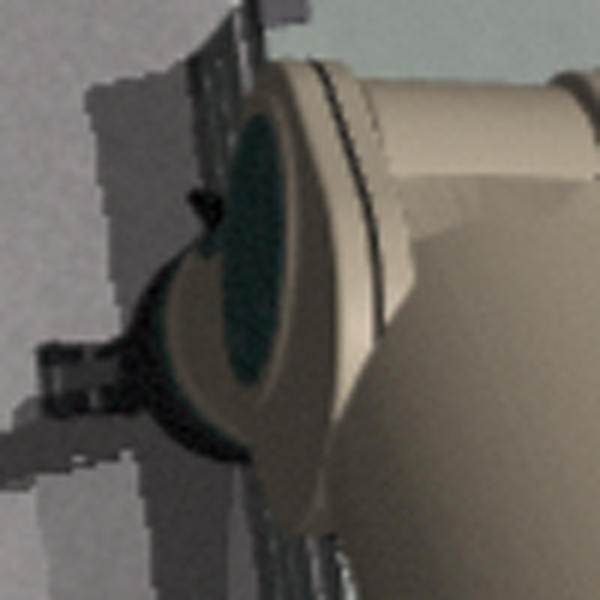

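Run:
```python
from h import *
print(midplane("side",366.2,147.5,0))
for o in(50,64.6,79,94):
  for z in(196,215,250): print(o,z,proj("top",W(o,0,z)).round(1),proj("side",W(o,0,z)).round(1))
im=np.load("pics/s5.npy"); b=cv2.cvtColor(im,cv2.COLOR_RGB2BGR)
b=cv2.resize(b[85:185,340:400],None,fx=6,fy=6,interpolation=cv2.INTER_NEAREST)
b=cv2.convertScaleAbs(b,alpha=2,beta=10)
im=np.load("pics/t5.npy"); c=cv2.cvtColor(im,cv2.COLOR_RGB2BGR)
c=cv2.resize(c[195:235,350:390],None,fx=10,fy=10,interpolation=cv2.INTER_NEAREST)
c=cv2.convertScaleAbs(c,alpha=2,beta=10)
out=np.zeros((600,780,3),np.uint8);out[:,:360]=b;out[:400,380:]=c
cv2.imwrite("pics/z5.png",out)
```

```text
[ 6.13545979e+01 -5.18246919e-15  1.95351445e+02]
50 196 [[384.7 212.9]] [[368.4 145.8]]
50 215 [[386.4 212.1]] [[368.6 139.5]]
50 250 [[389.6 210.8]] [[369.2 127.8]]
64.6 196 [[378.4 213.5]] [[365.6 147.7]]
64.6 215 [[379.9 212.9]] [[365.8 141.5]]
64.6 250 [[382.9 211.5]] [[366.3 129.6]]
79 196 [[372.2 214.2]] [[362.8 149.7]]
79 215 [[373.6 213.5]] [[363.  143.4]]
79 250 [[376.3 212.2]] [[363.5 131.4]]
94 196 [[365.8 214.9]] [[359.8 151.7]]
94 215 [[367.  214.3]] [[360.  145.4]]
94 250 [[369.4 213. ]] [[360.4 133.4]]
```

View pics/z5.png

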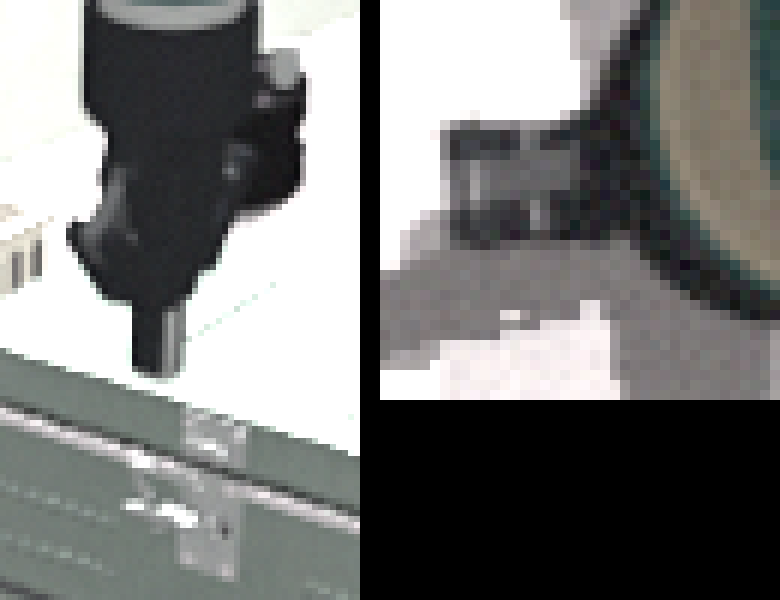

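```bash
python3 -m inch '{"travel":[[0,-0.9,0],[0,-0.9,1],[0,-0.9,2.2],[0,-0.9,3.4],[0,-0.9,4.5],[0,-0.9,5.5],[0,-0.9,6.1],[0,-0.9,6.4],[0,-0.9,6.4],[0,-0.9,6.4]],"twist":[0,0,0,0,0,0,0,0,0,0],"fingers":[0,0,0,0,0,0,0,0,0,0]}'
python3 -c "
from h import *
s=ctrl.read_state();print(s['force'],C(s['eef_pos']))
snap('side','s6',(340,110,400,185),8)"
```

```text
clock: 8.0
eef_pos: [472.6, -22.9, 123.5]
tool_rot: [3.141, -0.0, 0.133]
force: [0.4, 0.1, 0.0]
width: -0.0
[0.40958609 0.06745527 0.04353533] [ 71.70891587   0.1858203  123.52353935]
```

View pics/s6.png

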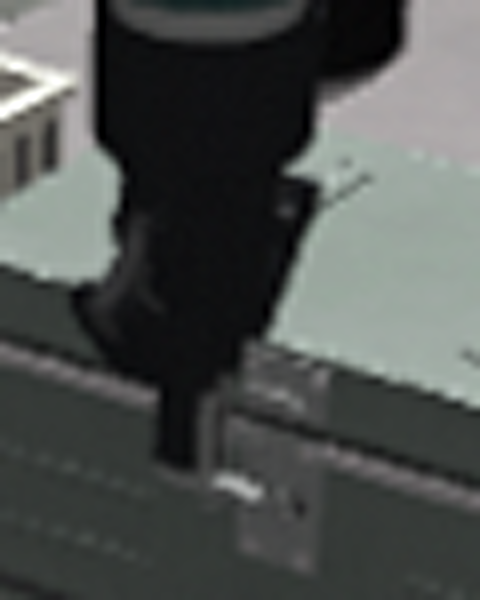

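```bash
python3 -m inch '{"travel":[[0,0.4,0],[0,0.8,0],[0,1.2,0],[0,1.6,0],[0,2,0],[0,2.4,0],[0,2.8,0],[0,3.2,0],[0,3.6,0],[0,3.6,0]],"twist":[0,0,0,0,0,0,0,0,0,0],"fingers":[0,0,0,0,0,0,0,0,0,0]}'
python3 -c "
from h import *
s=ctrl.read_state();print(s['force'],C(s['eef_pos']))
snap('side','s7',(340,110,400,185),8)"
```

```text
clock: 8.88
eef_pos: [477.3, -59.4, 123.3]
tool_rot: [3.141, -0.0, 0.133]
force: [0.5, 0.4, -0.1]
width: -0.1
[ 0.49104655  0.38201348 -0.14451826] [ 3.48873053e+01 -4.49484779e-02  1.23309726e+02]
```

View pics/s7.png

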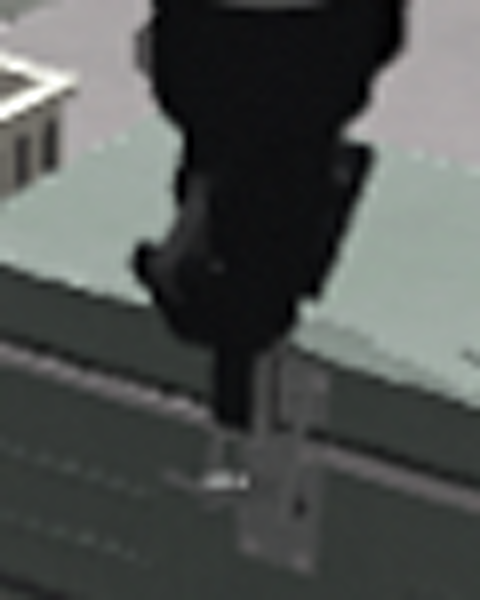

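```bash
python3 -m inch '{"travel":[[0,0.3,0],[0,0.6,0],[0,0.6,0],[0,0.6,0],[0,0,0],[0,-1,0],[0,-2.5,0],[0,-4,-1],[0,-4.5,-3],[0,-5,-5]],"twist":[0,0,0,0,0,0,0,0,0,0],"fingers":[0,0,0,0,0,0,0,0,0,0]}'
python3 -c "
from h import *
s=ctrl.read_state();print(s['force'],C(s['eef_pos']))
snap('side','s8',(330,110,405,185),8)
snap('top','t8',(350,150,450,250),6)"
```

```text
clock: 9.77
eef_pos: [469.3, -6.3, 173.3]
tool_rot: [-3.141, 0.002, 0.137]
force: [1.0, -0.2, 0.0]
width: 0.1
[ 1.04773695 -0.22528711  0.04262653] [ 88.59337956  -0.88979572 173.3245892 ]
```

View pics/s8.png

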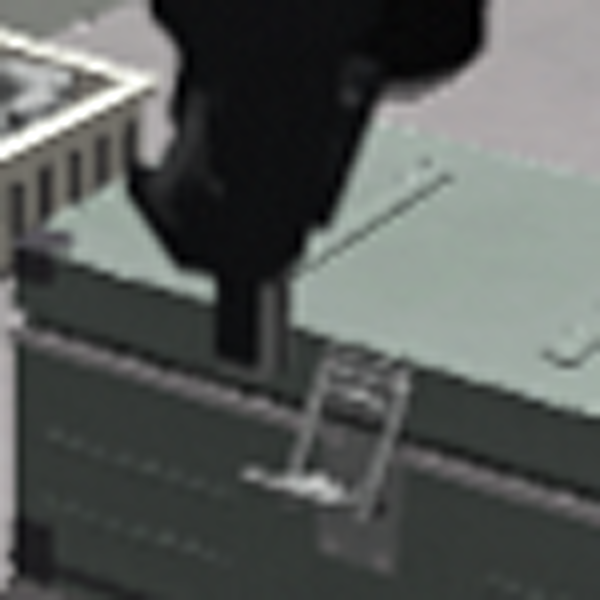

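Run:
```python
from h import *
print(midplane("side",375.7,155.2,1).round(1))
for a in (1.7,1.8,1.9,2.0):
    tip,_=latch(a,2); print(a,tip.round(1),[((proj("side",W(tip[0],y,tip[1]))[0]-[330,110])*8).round() for y in(-13,1,13)])
for o,z in((2.5,140),(6.5,133)): print([((proj("side",W(o,y,z))[0]-[330,110])*8).round() for y in(-18,1,19)])
```

```text
[  4.    1.  146.7]
1.7 [ 66.3 110.6] [array([305., 529.]), array([271., 518.]), array([243., 508.])]
1.8 [ 64.4 116. ] [array([308., 514.]), array([275., 503.]), array([246., 493.])]
1.9 [ 61.9 121.1] [array([312., 499.]), array([279., 487.]), array([250., 478.])]
2.0 [ 59.  125.9] [array([317., 483.]), array([284., 472.]), array([255., 463.])]
[array([412., 390.]), array([367., 376.]), array([324., 363.])]
[array([406., 412.]), array([360., 398.]), array([318., 384.])]
```

View pics/t8.png

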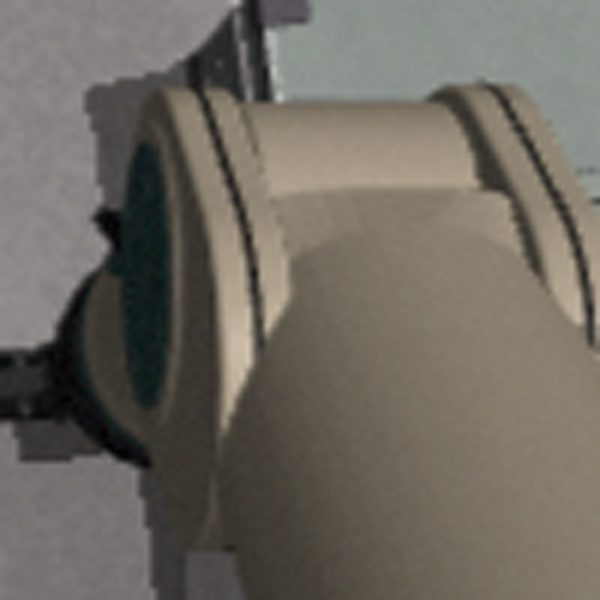

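The side view shows the loop's crossbar lying against the lid front at about (376,155), above the hook, with the lever still out. Now I'll open the gripper so its case-side finger can push the lever while the body stays clear of the lid.

```bash
python3 -m inch '{"travel":[[0.1,-0.5,0],[0.1,-1,0],[0.1,-1.5,0],[0.1,-2,0],[0.1,-2.3,0],[0.1,-2.3,0],[0.1,-2.3,0],[0.1,-2.3,0],[0.1,-2.3,0],[0.1,-2.3,0]],"twist":[0,0,0,0,0,0,0,0,0,0],"fingers":[8.5,8.5,8.5,8.5,8.5,8.5,8.5,8.5,8.5,8.5]}'
python3 -c "
from h import *
s=ctrl.read_state();print(s['force'],C(s['eef_pos']))
snap('side','s9',(310,90,410,190),6)
snap('top','t9',(320,150,420,250),6)"
```

```text
clock: 10.7
eef_pos: [468.5, 13.9, 173.3]
tool_rot: [3.141, -0.0, 0.133]
force: [0.2, 0.5, 0.0]
width: 84.9
[0.15791991 0.52689613 0.00867244] [108.72613872   0.9943846  173.3094412 ]
```

View pics/s9.png

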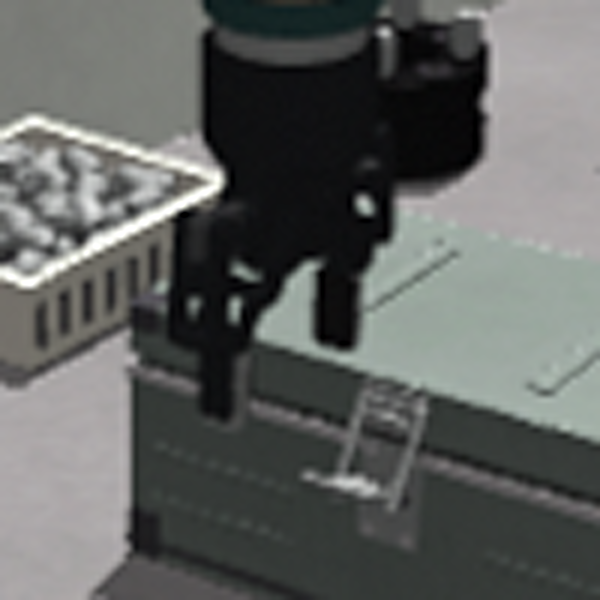

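View pics/t9.png

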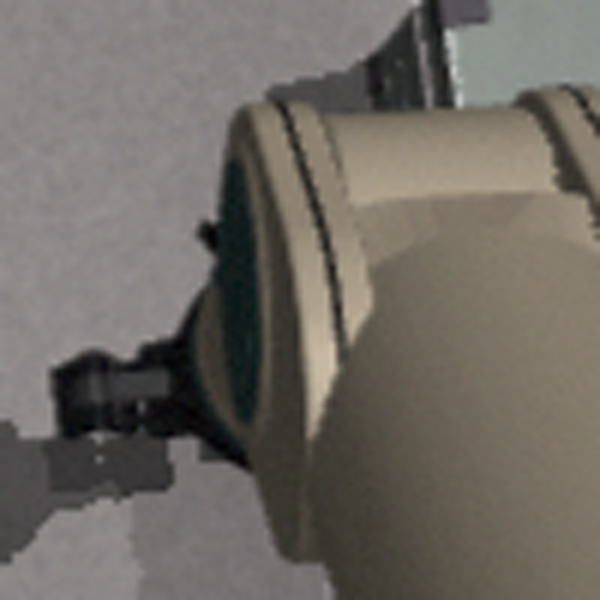

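Run:
```python
from h import *
for q in((337,346),(316,340),(357,350),(215,417),(240,425)): print(q,midplane("side",310+q[0]/6,90+q[1]/6,1).round(1))
for o in(52,58,65,150,165):
    for z in(185,195): print(o,z,((proj("side",W(o,1,z))[0]-[310,90])*6).round())
```

```text
(337, 346) [ 59.8   1.  193.9]
(316, 340) [ 78.6   1.  204.6]
(357, 350) [ 41.5   1.  184.3]
(215, 417) [160.2   1.  201. ]
(240, 425) [140.3   1.  188.3]
52 185 [345. 357.]
52 195 [346. 338.]
58 185 [338. 362.]
58 195 [339. 342.]
65 185 [330. 368.]
65 195 [331. 348.]
150 185 [228. 440.]
150 195 [228. 420.]
165 185 [208. 454.]
165 195 [209. 434.]
```

```bash
python3 -m inch '{"travel":[[0,-0.1,2],[0,-0.1,4],[0,-0.1,5.5],[0,-0.1,6.5],[0,-0.2,7],[0,-0.3,7.5],[0,-0.4,8],[0,-0.5,8.5],[0,-0.6,9],[0,-0.6,9.1]],"twist":[0,0,0,0,0,0,0,0,0,0],"fingers":[8.5,8.5,8.5,8.5,8.5,8.5,8.5,8.5,8.5,8.5]}'
python3 -c "
from h import *
s=ctrl.read_state();print(s['force'],C(s['eef_pos']))
snap('side','s10',(320,110,400,190),7)"
```

```text
clock: 11.63
eef_pos: [467.0, 22.4, 82.0]
tool_rot: [-3.139, 0.001, 0.136]
force: [-1.9, 6.6, 2.1]
width: 85.1
[-1.91427686  6.59830457  2.08529904] [117.36219205   0.6438113   82.0008644 ]
```

View pics/s10.png

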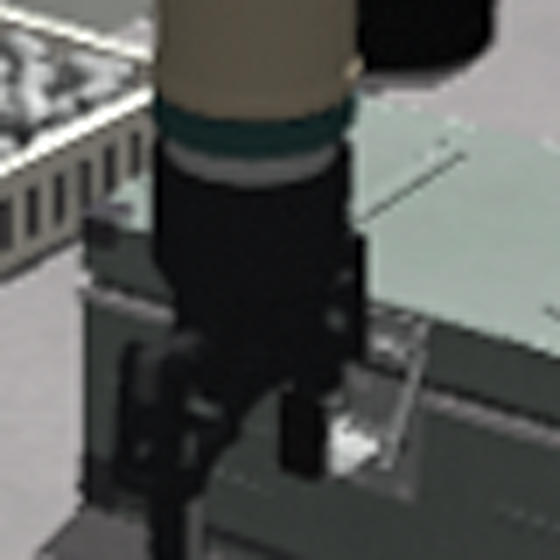

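Run:
```python
from h import *
f=lambda q,y=1: midplane("side",320+q[0]/7,110+q[1]/7,y).round(1)
print("finger bottom",f((283,470)),f((305,475)),f((328,480)))
for q in((335,470),(372,465),(355,430)): print(q,f(q))
print([((proj("side",W(o,y,102.5))[0]-[320,110])*7).round() for o in(60,67,74) for y in(-11,11)])
for a in (1.95,1.7,1.5,1.2,.9):
    tip,_=latch(a,0); print(a,tip,[((proj("side",W(tip[0],y,tip[1]))[0]-[320,110])*7).round() for y in(-13,13)])
snap('top','t10',(340,170,420,250),7)
im=np.load("pics/s10.npy"); b=cv2.cvtColor(im,cv2.COLOR_RGB2BGR)
b=cv2.resize(b[150:190,350:390],None,fx=14,fy=14,interpolation=cv2.INTER_NEAREST)
cv2.imwrite("pics/s10z.png",cv2.convertScaleAbs(b,alpha=2,beta=20))
```

```text
finger bottom [ 84.8   1.  111.6] [ 67.4   1.  100.8] [48.7  1.  89.4]
(335, 470) [43.3  1.  91.6]
(372, 465) [12.4  1.  79.2]
(355, 430) [ 28.3   1.  103.8]
[array([340., 472.]), array([294., 457.]), array([331., 480.]), array([285., 464.]), array([322., 487.]), array([276., 471.])]
1.95 [ 60.50502614 123.55524385] [array([345., 430.]), array([291., 412.])]
1.7 [ 66.30920669 110.63610738] [array([337., 463.]), array([282., 445.])]
1.5 [68.53172267 99.51491908] [array([333., 489.]), array([279., 470.])]
1.2 [67.63658748 82.56233707] [array([332., 523.]), array([279., 505.])]
0.9 [61.77160164 66.63144742] [array([338., 550.]), array([285., 531.])]
```

View pics/s10z.png

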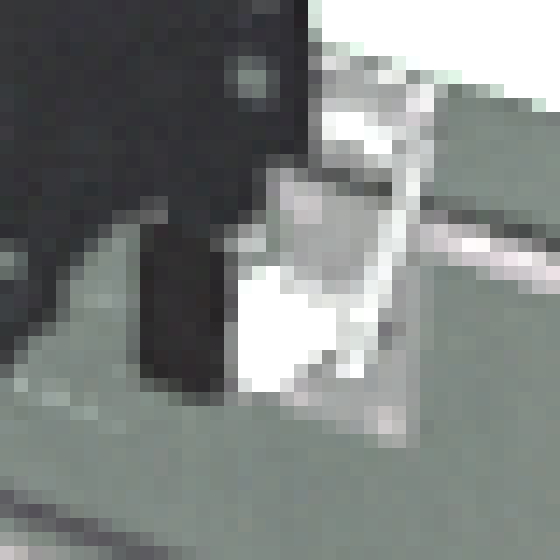

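```bash
python3 -m inch '{"travel":[[0,0,0],[0,0,0],[0,0,0],[0,0,0],[0,0,0],[0,0,0],[0,0,0],[0,0,0],[0,0,0],[0,0,0]],"twist":[0,0,0,0,0,0,0,0,0,0],"fingers":[8.5,8.5,8.5,8.5,8.5,8.5,8.5,8.5,8.5,8.5]}'
python3 -c "
from h import *
s=ctrl.read_state();print(s['force'],C(s['eef_pos']))
d=snap('side','s11',(355,140,395,185),13)"
```

```text
clock: 12.57
eef_pos: [467.0, 22.4, 82.4]
tool_rot: [-3.139, 0.001, 0.136]
force: [-2.7, 6.8, -0.7]
width: 84.9
[-2.66024379  6.77560032 -0.70051956] [117.33964325   0.68193401  82.42482152]
```

View pics/s11.png

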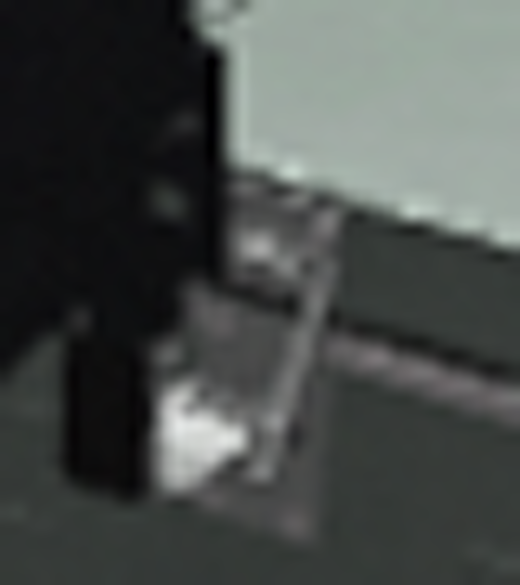

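```bash
python3 -m inch '{"travel":[[0,-0.4,0],[0,-0.8,0],[0,-0.8,-1],[0,-0.8,-2.5],[0,-0.8,-4],[0,-0.8,-5.5],[0,-0.8,-6.5],[0,-0.8,-7],[0,-0.8,-7],[0,-0.8,-7]],"twist":[0,0,0,0,0,0,0,0,0,0],"fingers":[8.5,8.5,8.5,8.5,8.5,8.5,8.5,8.5,8.5,8.5]}'
python3 -c "
from h import *
s=ctrl.read_state();print(s['force'],C(s['eef_pos']))
snap('side','s12',(335,130,395,190),10)"
```

```text
clock: 13.45
eef_pos: [466.7, 28.0, 152.3]
tool_rot: [3.141, -0.001, 0.134]
force: [-0.9, -0.1, 0.3]
width: 84.8
[-0.92109301 -0.12300817  0.3358546 ] [122.99362557   1.12205785 152.29238087]
```

View pics/s12.png

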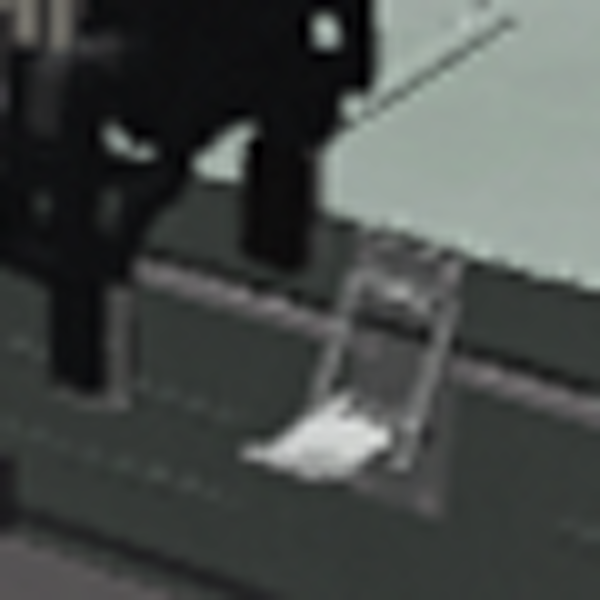

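Run:
```python
from h import *
g=lambda o,y,z:((proj("side",W(o,y,z))[0]-[335,130])*10).round()
for a in(1.5,1.6,1.7):
    p=np.array([12,94])+15*np.array([np.sin(a-.21),-np.cos(a-.21)])
    z=p[1]+np.sqrt(2500-(p[0]-2.5)**2)
    print(a,p.round(1),z.round(1),"P1",g(p[0],-17,p[1]),g(p[0],19,p[1]),"bar",g(2.5,-17,z),g(2.5,19,z),"tip",[g(latch(a,0)[0][0],y,latch(a,0)[0][1]) for y in(-12,14)])
for lid in(.025,): print("keeper",g(5,1,133),"lip top",g(12,-10,136.5),g(12,12,136.5),"lid top edge",g(0,-17,150),g(0,19,150))
im=np.load("pics/s12.npy"); b=cv2.cvtColor(im,cv2.COLOR_RGB2BGR)
b=cv2.resize(b[148:185,355:392],None,fx=16,fy=16,interpolation=cv2.INTER_NEAREST)
cv2.imwrite("pics/s12z.png",cv2.convertScaleAbs(b,alpha=1.7,beta=0))
```

```text
1.5 [26.4 89.8] 133.8 P1 [411. 470.] [306. 435.] bar [461. 306.] [355. 273.] tip [array([322., 497.]), array([245., 471.])]
1.6 [26.8 91.3] 135.0 P1 [411. 467.] [306. 431.] bar [461. 302.] [355. 269.] tip [array([325., 479.]), array([247., 453.])]
1.7 [27.  92.8] 136.4 P1 [411. 462.] [306. 427.] bar [462. 298.] [355. 265.] tip [array([328., 460.]), array([250., 434.])]
keeper [403. 295.] lip top [424. 304.] [359. 284.] lid top edge [469. 253.] [361. 221.]
```

View pics/s12z.png

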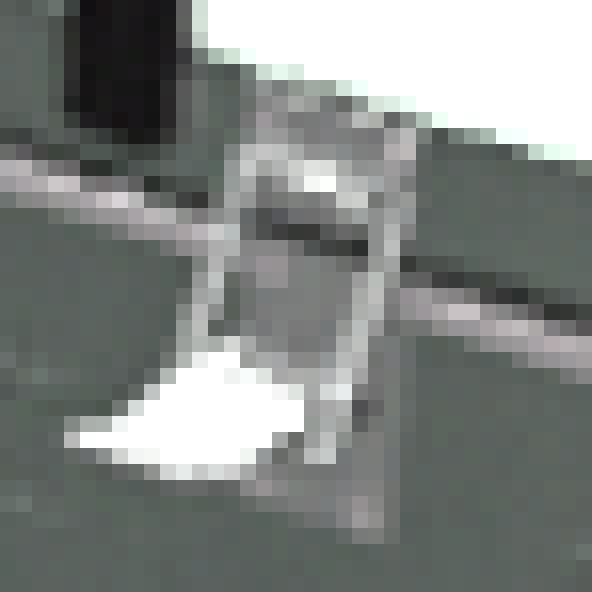

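```bash
python3 -m inch '{"travel":[[0,0.8,0],[0,1.7,0],[0,1.7,2],[0,1.7,4],[0,1.7,5.5],[0,1.7,6.4],[0,1.7,7],[0,1.6,7.5],[0,1.6,8],[0,1.6,8.3]],"twist":[0,0,0,0,0,0,0,0,0,0],"fingers":[8.5,8.5,8.5,8.5,8.5,8.5,8.5,8.5,8.5,8.5]}'
python3 -c "
from h import *
s=ctrl.read_state();print(s['force'],C(s['eef_pos']))
snap('side','s13',(335,130,395,190),10)"
```

```text
clock: 14.33
eef_pos: [468.7, 11.7, 69.2]
tool_rot: [3.141, 0.0, 0.133]
force: [-0.6, -2.5, 3.8]
width: 85.2
[-0.64931232 -2.45301786  3.78205942] [106.52023712   0.90768474  69.21404064]
```

View pics/s13.png

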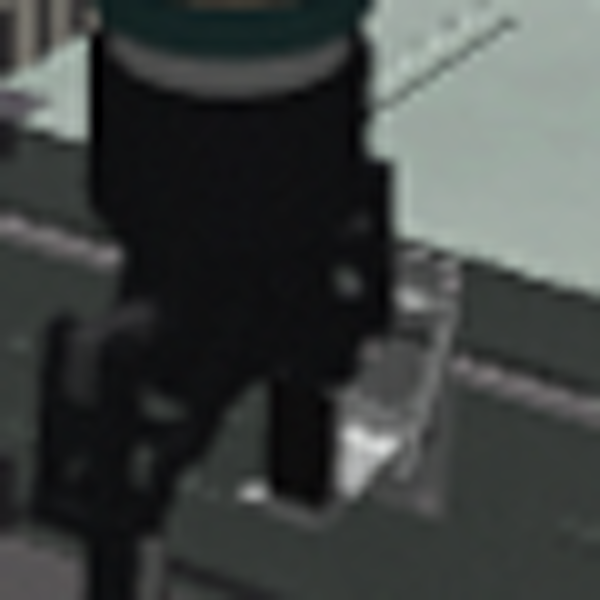

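```bash
python3 -m inch '{"travel":[[0,0,0.3],[0,0.1,0.6],[0,0.2,0.9],[0,0.3,1.2],[0,0.4,1.5],[0,0.5,1.7],[0,0.7,1.9],[0,0.8,2.1],[0,0.8,2.1],[0,0.8,2.1]],"twist":[0,0,0,0,0,0,0,0,0,0],"fingers":[8.5,8.5,8.5,8.5,8.5,8.5,8.5,8.5,8.5,8.5]}'
python3 -c "
from h import *
s=ctrl.read_state();print(s['force'],C(s['eef_pos']))
snap('side','s14',(335,130,395,190),10)"
```

```text
clock: 15.22
eef_pos: [470.1, 4.3, 48.2]
tool_rot: [-3.142, -0.001, 0.134]
force: [-0.9, 0.7, 0.9]
width: 84.9
[-0.85842624  0.7143642   0.93729182] [99.01180309  1.36953435 48.15357907]
```

View pics/s14.png

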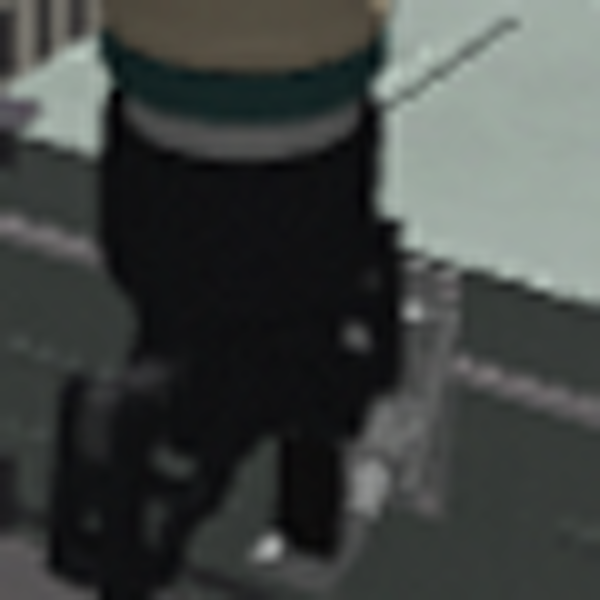

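```bash
python3 -m inch '{"travel":[[0,0.1,0.2],[0,0.2,0.4],[0,0.3,0.5],[0,0.4,0.6],[0,0.5,0.7],[0,0.65,0.8],[0,0.8,0.9],[0,1,1],[0,1,1],[0,1,1]],"twist":[0,0,0,0,0,0,0,0,0,0],"fingers":[8.5,8.5,8.5,8.5,8.5,8.5,8.5,8.5,8.5,8.5]}'
python3 -c "
from h import *
s=ctrl.read_state();print(s['force'],C(s['eef_pos']))
snap('side','s15',(335,130,395,190),10)"
```

```text
clock: 16.1
eef_pos: [470.9, -5.8, 38.1]
tool_rot: [-3.142, 0.001, 0.134]
force: [0.5, 0.3, -0.1]
width: 85.1
[ 0.49132406  0.27682355 -0.11618968] [88.90978117  0.74641113 38.10670721]
```

View pics/s15.png

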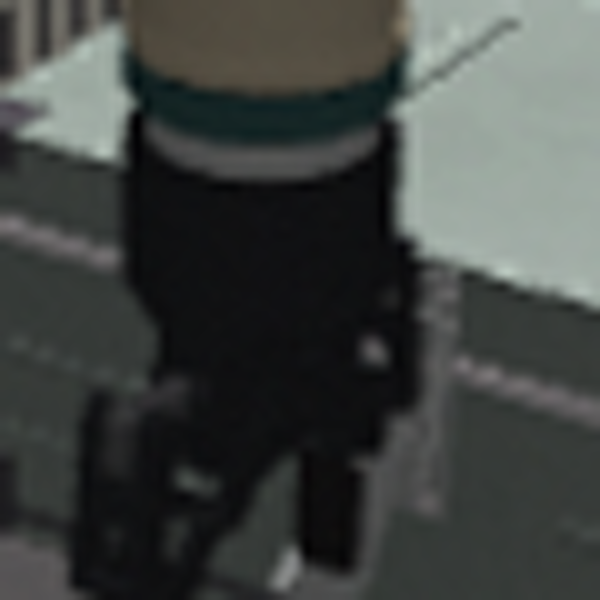

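```bash
python3 -m inch '{"travel":[[0,0.1,0.1],[0,0.2,0.2],[0,0.3,0.3],[0,0.4,0.3],[0,0.5,0.4],[0,0.6,0.4],[0,0.6,0.4],[0,0.6,0.4],[0,0.6,0.4],[0,0.6,0.4]],"twist":[0,0,0,0,0,0,0,0,0,0],"fingers":[8.5,8.5,8.5,8.5,8.5,8.5,8.5,8.5,8.5,8.5]}'
python3 -c "
from h import *
s=ctrl.read_state();print(s['force'],C(s['eef_pos']))
snap('side','s16',(335,130,395,190),10)"
```

```text
clock: 16.98
eef_pos: [471.2, -8.9, 35.0]
tool_rot: [-3.139, 0.0, 0.137]
force: [-4.0, 10.5, 12.5]
width: 85.3
[-3.95791661 10.51368364 12.54176952] [85.79025514  0.69097028 35.04672002]
```

View pics/s16.png

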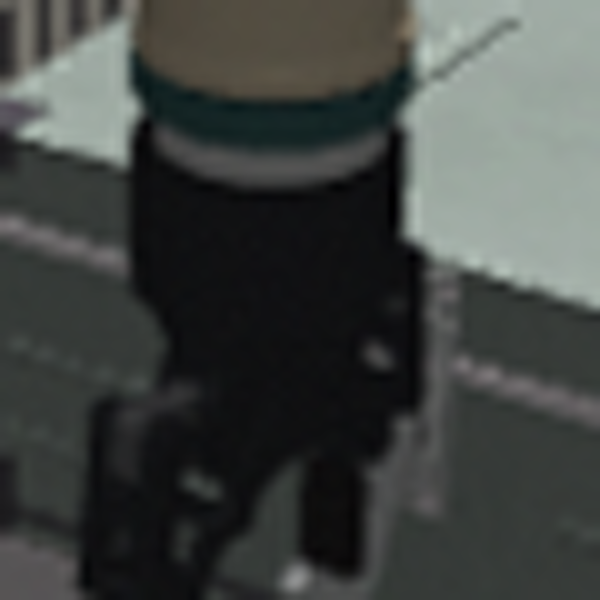

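```bash
python3 -m inch '{"travel":[[0,-0.5,0],[0,-1.2,0],[0,-2,-0.5],[0,-3,-1.5],[0,-4,-3],[0,-4.5,-5],[0,-4.5,-7],[0,-4.5,-9],[0,-4.5,-10.5],[0,-4.5,-11.5]],"twist":[0,0,0,0,0,0,0,0,0,0],"fingers":[8.5,8.5,8.5,8.5,8.5,8.5,8.5,8.5,8.5,8.5]}'
python3 -c "
from h import *
s=ctrl.read_state();print(s['force'],C(s['eef_pos']),s['qpos'])
snap('side','s17',(335,130,395,190),10)"
```

```text
clock: 17.87
eef_pos: [466.4, 33.9, 151.7]
tool_rot: [-3.142, -0.003, 0.135]
force: [0.3, -1.2, -0.5]
width: 84.9
[ 0.33053585 -1.17305795 -0.48907253] [128.80764057   1.66878265 151.70514156] [-0.15252885  0.48158641  0.02813427  2.088365   -0.02429398  0.56913851
 -1.5434289 ]
```

View pics/s17.png

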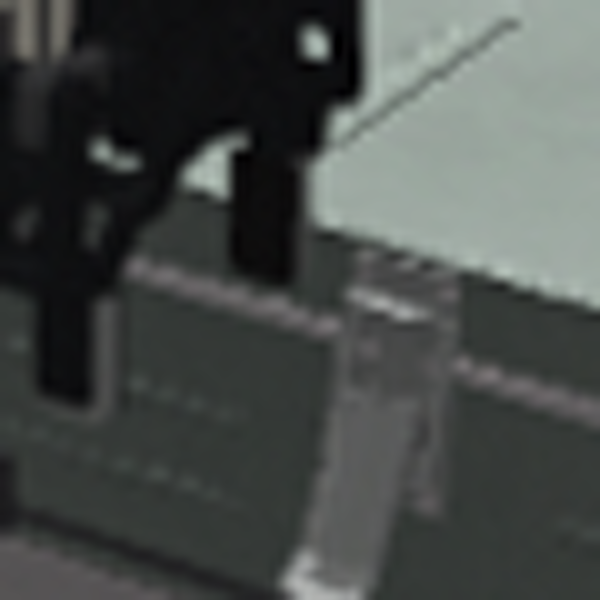

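Run:
```python
from h import *
g=lambda o,y,z:((proj("side",W(o,y,z))[0]-[335,130])*10).round()
for a in(0,.2,.3,.4,.5,.6):
    t=latch(a,0)[0]; print(a,t.round(1),g(t[0],-12,t[1]),g(t[0],14,t[1]))
im=np.load("pics/s17.npy"); b=cv2.cvtColor(im,cv2.COLOR_RGB2BGR)
b=cv2.resize(b[148:203,352:397],None,fx=11,fy=11,interpolation=cv2.INTER_NEAREST)
cv2.imwrite("pics/s17z.png",cv2.convertScaleAbs(b,alpha=1.7,beta=0))
```

```text
0 [21.5 38. ] [397. 608.] [323. 581.]
0.2 [32.4 41. ] [378. 615.] [304. 589.]
0.3 [37.6 43.3] [370. 616.] [295. 590.]
0.4 [42.6 46.1] [362. 615.] [287. 589.]
0.5 [47.2 49.4] [354. 613.] [279. 586.]
0.6 [51.5 53.1] [347. 609.] [272. 582.]
```

View pics/s17z.png

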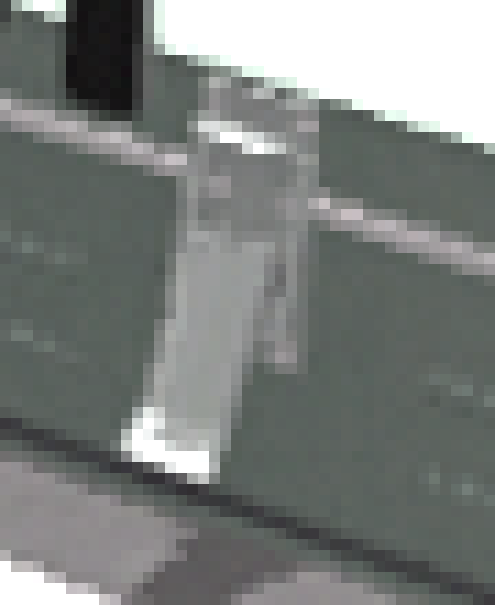

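```bash
python3 -m inch '{"travel":[[0.4,0.2,0],[0.8,0.4,0],[1.2,0.6,0],[1.6,0.8,0],[2,1,0],[2.3,1.2,0],[2.3,1.5,0],[2.3,1.8,0],[2.3,2,0],[2.3,2,0]],"twist":[6,12,18,24,30,36,42,45,45,45],"fingers":[8.5,8.5,8.5,8.5,8.5,8.5,8.5,8.5,8.5,8.5]}'
python3 -c "
from h import *
s=ctrl.read_state();print(s['force'],C(s['eef_pos']),s['qpos'][6])
snap('side','s18',(320,110,400,190),7)"
```

```text
clock: 18.75
eef_pos: [491.1, 16.3, 149.3]
tool_rot: [3.141, -0.0, -0.65]
force: [-0.8, -0.3, -0.5]
width: 85.2
[-0.84633029 -0.30772044 -0.50484616] [108.10667648  23.79618672 149.33512829] -2.08060656999498
```

View pics/s18.png

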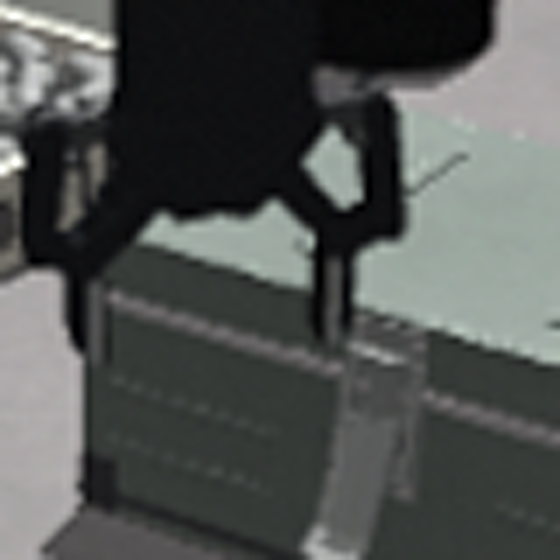

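Run:
```python
from h import *
for q in((313,325),(333,340),(352,332)): print(C(plane("side",320+q[0]/7,110+q[1]/7,169.8)).round(1))
print("pred finger c", 108.1-.707*46, 23.8-.707*46)
```

```text
[ 66.6   0.5 169.8]
[ 73.  -12.7 169.8]
[ 63.  -15.3 169.8]
pred finger c 75.578 -8.721999999999998
```

```bash
python3 -m inch '{"travel":[[0,0,2],[0,0,4],[0,0,6],[0,0,8],[0,0,10],[0,0,11.5],[0,0,12.7],[0,0,13.5],[0,0,13.5],[0,0,13.5]],"twist":[0,0,0,0,0,0,0,0,0,0],"fingers":[8.5,8.5,8.5,8.5,8.5,8.5,8.5,8.5,8.5,8.5]}'
python3 -c "
from h import *
s=ctrl.read_state();print(s['force'],C(s['eef_pos']),s['tool_rot'])
snap('side','s19',(320,110,400,210),6)"
```

```text
clock: 19.63
eef_pos: [491.3, 16.4, 14.3]
tool_rot: [3.142, 0.0, -0.651]
force: [0.4, -0.3, 0.4]
width: 85.1
[ 0.39566313 -0.34586391  0.41803647] [108.15706883  23.95546004  14.301744  ] [ 3.14154224e+00  4.44459358e-04 -6.51073382e-01]
```

View pics/s19.png

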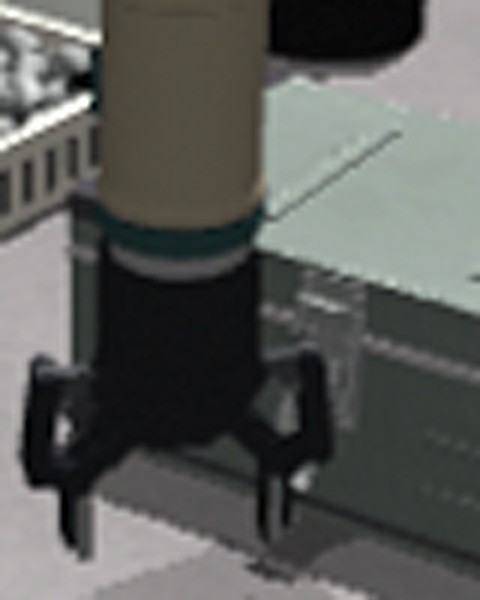

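```bash
python3 -m inch '{"travel":[[0.2,0.2,0],[0.4,0.4,0],[0.6,0.6,0],[0.8,0.8,0],[1,1,0],[1.2,1.2,0],[1.3,1.3,0],[1.4,1.4,0],[1.4,1.4,0],[1.4,1.4,0]],"twist":[0,0,0,0,0,0,0,0,0,0],"fingers":[8.5,8.5,8.5,8.5,8.5,8.5,8.5,8.5,8.5,8.5]}'
python3 -c "
from h import *
s=ctrl.read_state();print(s['force'],C(s['eef_pos']))
snap('side','s20',(320,110,400,210),6)"
```

```text
clock: 20.52
eef_pos: [494.0, -3.4, 14.3]
tool_rot: [-3.142, 0.0, -0.652]
force: [0.2, 0.3, 0.6]
width: 84.9
[0.20218888 0.27574247 0.60379447] [88.2295644  23.9709405  14.28528223]
```

View pics/s20.png

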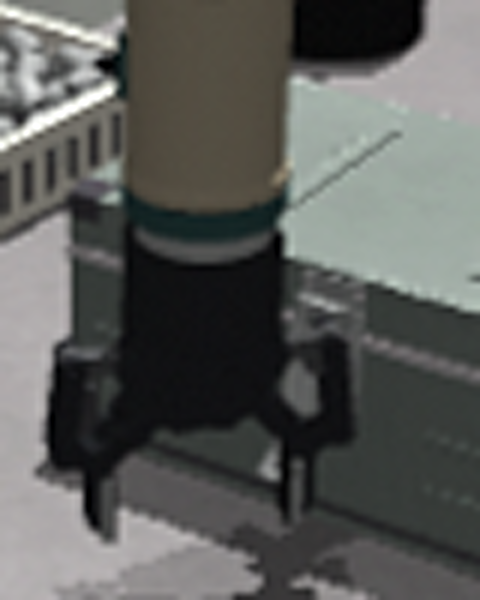

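```bash
python3 -m inch '{"travel":[[0.1,0.1,0],[0.2,0.2,0],[0.3,0.3,0],[0.4,0.4,0],[0.5,0.5,0],[0.6,0.6,0],[0.6,0.6,0],[0.6,0.6,0],[0.6,0.6,0],[0.6,0.6,0]],"twist":[0,0,0,0,0,0,0,0,0,0],"fingers":[8.5,8.5,8.5,8.5,8.5,8.5,8.5,8.5,8.5,8.5]}'
python3 -c "
from h import *
s=ctrl.read_state();print(s['force'],C(s['eef_pos']))
snap('side','s21',(320,110,400,210),6)"
```

```text
clock: 21.4
eef_pos: [495.2, -11.7, 14.3]
tool_rot: [-3.142, -0.0, -0.651]
force: [-0.7, -0.3, -0.3]
width: 85.0
[-0.74580338 -0.26968846 -0.32119578] [79.84173738 24.03526899 14.33236625]
```

View pics/s21.png

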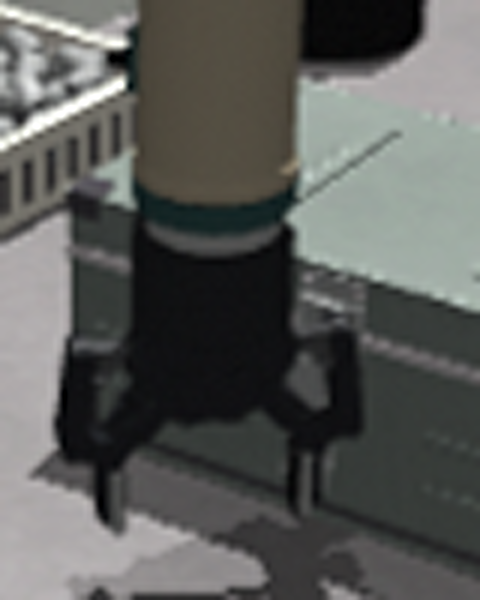

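```bash
python3 -m inch '{"travel":[[-0.5,-0.5,0],[-1,-1,0],[-1.7,-1.7,0],[-2.5,-2.5,0],[-3.3,-3.3,-1],[-4,-4,-3],[-4.5,-4.5,-6],[-4.5,-4.5,-9],[-4.5,-4.5,-12],[-4.5,-4.5,-14]],"twist":[0,0,0,0,0,0,0,0,0,0],"fingers":[8.5,8.5,8.5,8.5,8.5,8.5,8.5,8.5,8.5,8.5]}'
python3 -c "
from h import *
s=ctrl.read_state();print(s['force'],C(s['eef_pos']))
snap('side','s22',(335,130,395,210),7.5)"
```

```text
clock: 22.28
eef_pos: [487.0, 53.1, 156.8]
tool_rot: [-3.139, -0.001, -0.649]
force: [0.9, -1.1, 0.5]
width: 85.1
[ 0.92251611 -1.11938295  0.4569516 ] [145.14078423  24.57460693 156.75876661]
```

View pics/s22.png

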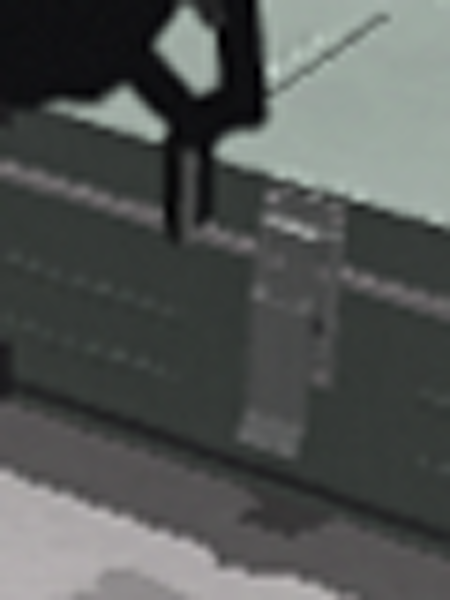

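The lever now hangs flat: its tip runs from (366.7,188.4) to (375,190.7), which matches the prediction for angle 0. I'll check the lid seam, the crossbar, and that the robot is clear.

```bash
python3 -m inch '{"travel":[[-0.5,-0.5,-0.5],[-1,-1,-1],[-2,-2,-2],[-3,-3,-2],[-4,-4,-2],[-4,-4,-2],[-4,-4,-2],[-4,-4,-2],[-4,-4,-2],[-4,-4,-2]],"twist":[0,0,0,0,0,0,0,0,0,0],"fingers":[8.5,8.5,8.5,8.5,8.5,8.5,8.5,8.5,8.5,8.5]}'
python3 - <<'E'
from h import *
d=snap('side','s23'); snap('top','t23')
def z(n,c,f):
    im=np.load(f"pics/{n}.npy"); b=cv2.cvtColor(im,cv2.COLOR_RGB2BGR); x0,y0,x1,y1=c
    return cv2.convertScaleAbs(cv2.resize(b[y0:y1,x0:x1],None,fx=f,fy=f,interpolation=cv2.INTER_NEAREST),alpha=1.7,beta=0)
c=(355,145,395,195)
cv2.imwrite("pics/cmp.png",np.hstack([z("s12",c,9),z("s23",c,9)]))
g=lambda o,y,zz:(proj("side",W(o,y,zz))[0]).round(1)
for lid in(0,.012,.025):
    k=190*lid
    print(lid,"lid top edge",[g(0,y,145+k) for y in(-150,-50,150)],"lid bottom",[g(0,y,115+k) for y in(-150,-50,150)])
print("bar seated",g(6.5,-17,128),g(6.5,19,128))
print(ctrl.read_state()['force'])
E
```

```text
clock: 23.17
eef_pos: [479.0, 106.5, 174.1]
tool_rot: [3.141, 0.0, -0.653]
force: [-1.1, 0.5, -1.1]
width: 85.2
0 lid top edge [array([424.2, 169.7]), array([391.8, 159.9]), array([334.7, 142.5])] lid bottom [array([423. , 179.1]), array([391.1, 169. ]), array([334.8, 151.2])]
0.012 lid top edge [array([424.3, 169. ]), array([391.9, 159.2]), array([334.7, 141.9])] lid bottom [array([423.1, 178.4]), array([391.2, 168.4]), array([334.7, 150.6])]
0.025 lid top edge [array([424.4, 168.2]), array([392. , 158.4]), array([334.7, 141.1])] lid bottom [array([423.2, 177.7]), array([391.2, 167.6]), array([334.7, 149.8])]
bar seated [380.3 162.9] [369.7 159.6]
[-0.12246253 -0.22080041  0.10168684]
```

View pics/cmp.png

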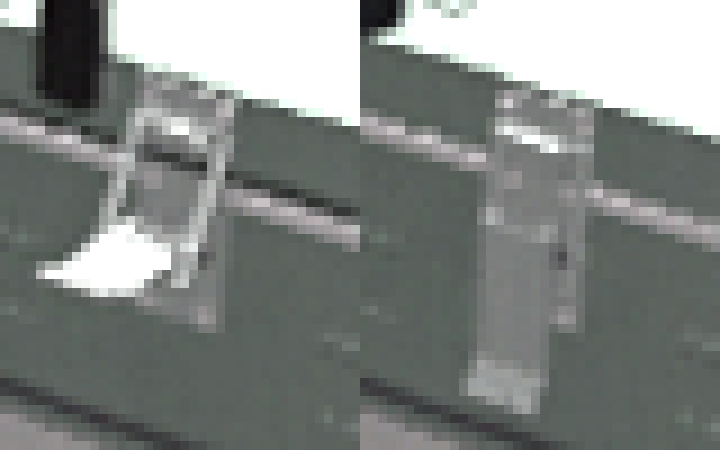

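View pics/t23.png

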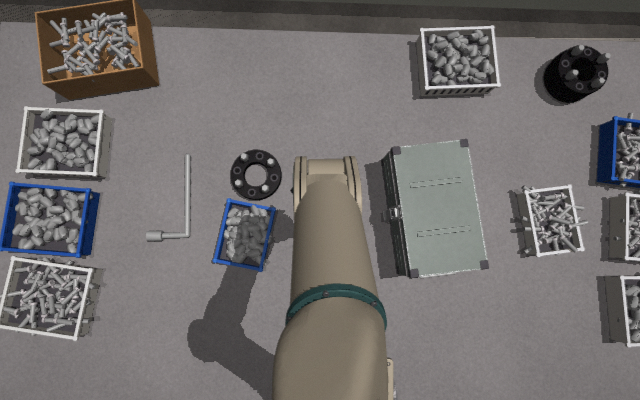

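The dark gap under the lid is gone, the crossbar sits in the hook, the lever is flat, and the bystanders are at the same pixels as at the start. The gripper is well clear, so I'm handing in.

```bash
python3 -c "
from cell import ctrl
print(ctrl.finish_job())"
```

```text
the job is handed in; nothing more can be done
None
```

I shut the lid, swung the loop over the hook, and pressed the lever past centre until it snapped flat. I handed the job in after the 23.17 s clock reading; it reports no verdict.

**How it went:**
- **Lid:** I pressed it onto its seal with closed fingers, up to about 16 N.
- **Loop:** I pushed it past upright, and it fell in against the lid front, above the hook.
- **Lever:** I pushed it down with the case-side finger of the open gripper. For the final snap I turned the gripper 45°.

**Last checks:**
- **Lever:** its tip in the side view matches the prediction for lever angle 0, to within about 0.6 px.
- **Lid:** the dark gap under it is gone, so it is drawn down. I compared this by eye and did not measure the lid angle.
- **Crossbar:** it appears to sit in the hook, but at this resolution I could not measure it to 5 mm.
- **Bystanders:** the basket, spacer and lug wrench show at the same pixels as at the start.
- **Robot:** it is about 80 mm or more clear, and the force reading is near zero.

**What disagreed on the way:**
- **Fingertip height:** the closed fingertips stood about 8 mm above the reported TCP height, where the nose length implies 25 mm below. I worked from the camera-measured height instead.
- **First lever push:** the finger slipped off the lever's end, and I repeated it farther in.
- **Blocked push:** a later push was stopped at about 17 N, probably by the gripper's knuckle against the hook. I backed off and turned the gripper to clear it.

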